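Tip the long panel out of its jig and lay it on the box lid

TASK

On this box-finishing bench a long wooden panel lies flush in its jig. Press down on the panel's end next to the notch so that the other end tips up and stays up, then grip the panel by the raised end and lay it flat in the middle of the closed box's lid, lengthwise along the lid. Leave the square panel in its own jig.

Things in the scene. Friction and masses are not known exactly. Their poses are not given: they have to be found in the camera images.
- panel_center (a point): Centre (half-way up) of the loose long panel: dark wooden slab 90 long (its x) x 44 wide (y) x 14 mm thick (z), 50 g, flush in the jig. Press it down about 30 mm from its centre towards the notch (-x): the spot sinks some 15 mm under a light push; the panel rocks over its middle and stays tipped by about 30 degrees. The underside of its +x end is then about 10 mm above the jig, its sides free to grip.
- jig: Pale wooden block fixed to the bench, 140 (x) x 90 (y) x 44 mm high; origin at the centre of its underside. The panel lies centred (to 1 mm) in a pocket 96 x 48 x 14 mm deep in its top; under the pocket's -x half a well goes 22 mm deeper. The 22 mm thick -x end wall, which faces roughly towards the robot, has a notch 34 mm wide, 22 mm deep, with room for a fingertip.
- lid (a point): Middle of the closed box's lid, on its top surface, 80 mm above the bench. The dark wooden box is fixed, 190 mm long (x axis) x 130 mm wide (y); on the lid is a raised flat field 150 x 90 mm, 8 mm high. The panel belongs on its centre, the panel's length along the field's length (x), either way round.
- square_center (a point): Centre (half-way up) of the square panel, 60 x 60 x 14 mm, same wood, flush in a second pale block (120 x 100 x 44 mm high, no notch). Not to be moved.
Mind the look-alikes: they are no part of the job. What is shaped like the jig but red is not meant.

How it is judged:
By the outcome, as a careful person would: the job done as asked, in the order asked, and still so for the second after the job is handed in, with the robot touching nothing.
It also fails if it takes over 45 s, if anything falls off the work surface, if the arm or the gripper's body presses on something with over 40 N, if the wrist force passes 120 N, or if a joint passes its speed limit or range.

ROBOT

A 6-joint arm with a two-finger parallel gripper is mounted at the origin on the work surface. World frame = base frame: x ahead of the robot, y to its left, z up, the work surface at z = 0. Lengths are in m, angles in degrees, forces in N, time in s.
With the tool pointing down it reaches from about 0.4 to 0.825 m from the base axis. Payload 7 kg.
Tool frame: the origin (TCP) lies on the centre line of the jaws, within the pads' length; the fingertips stand 14 mm ahead of it and the grasp point (between the pads) lies 5 mm behind it; z points along the fingers, y is the line along which they close (so a half turn about z gives the same grasp; the last joint's range is limited). The gripper opens to 88 mm and grips with 3 to 60 N. Pads are 19 mm wide; open, the fingers measure 130 mm over their backs; the gripper's body (78 mm by 193 mm) begins 47 mm behind the grasp point.
Start: joints at [-51.618, 20.546, 0.682, 0, -70.136, -16.507], TCP at [0.251, -0.626, 0.241] pointing down, gripper open.
Joint ranges: [-176.03, 176.03], [-82.01, 121.73], [-58.28, 71.71], [-173.87, 95.51], [-174.79, -0.11], [-173.66, 173.66]. Speed limits (degrees/s): [136.94, 136.94, 172.46, 180, 180, 180].

INTERFACE

Orientations are given as [roll, pitch, yaw] about the fixed x, y, z axes, in that order (R = Rz(yaw) Ry(pitch) Rx(roll)).
In Python, from plant import r gives the robot as it stands.
- The arm moves only by the tool send_rows, never from a script. Its argument "steps" is a list of rows, each an object with "dp": the shift along the tool's x, y, z in mm, a list of three; "roll": the turn about the tool's z in rad; "jaw": the opening in per cent of the stroke, from 0 (shut) to 100 (fully open). In form: [{"dp": [tx, ty, tz], "roll": roll, "jaw": jaw}, ...]. A call has 1 to 5 rows; each row is the pose to reach, as a shift and turn from the pose commanded when the call began, along the tool's axes at that moment; what a row does not reach only later rows make up. A row lasts 1/8 s, in which the tool goes at most 62.5 mm and 10.7 degrees, less where a joint would pass 70% of its speed; a pose out of reach is approached as far as the arm can. A call with a gripper value outside its range is refused whole. The fingers move at their own pace and stop on an object; "newtons" is the grip in N (left out, the last holds). Time passes only in rows, so rows that repeat a pose let the fingers close. It gives the time, the measured TCP pose, the force, the opening and the grip force at its end, in the units of the state.
- r.get_state(): the state, without advancing time (a new reading comes with each control period).
- r.capture(name): name is "scene" or "top" or "wrist"; returns a dict with "image" (400x640x3 uint8, blue, green, red), "K" (3x3 intrinsics, pixels), "dist" ([k1, k2, p1, p2, k3] as OpenCV has them; the pictures are not rectified), "rvec" (rotation vector, rad) and "tvec" (3), from world to camera coordinates, as OpenCV has them. Camera axes: x right, y down, z forward; pixel columns grow to the right and rows downward; lengths in m; the calibration is good to about 2 mm. A picture is of the moment at which its call begins. There is no depth.
- r.close_job(): hands the job in; it is judged then, once.
The state is a dict: "time_s": time; "joints": joint angles; "qd": joint speeds; "joint_torque": joint torques, N m; "tcp_pos": TCP position; "eef_rot": TCP orientation; "contact_force": force on the tool from outside, world axes, zero at the start; "moment": the same for the moment, N m; "gripper_width": finger opening in m; "gripper_force": force on a finger pad.
Only numpy, scipy, OpenCV 4.12 (cv2) and the standard library are available. Lean on these libraries where they do the work, as an engineer would, in place of code of your own. Each camera call takes 0.05 s, during which the arm holds its last target. There are 200 camera calls.

## Working session

There is one attempt and no reset: what is moved stays moved. The work goes in short steps, Python scripts to look and compute and a tool call to move; the robot and the scene stay as the last step left them, time stands still between calls to the robot, and variables do not carry over. Pictures are saved under pics/ and viewed, at most 10 in all, crops included, and the job is handed in when it is done.

Besides the shell and the picture viewer there is one more tool, called after "Call:" as a command line: name --argument value ..., lists and objects as JSON in quotes. send_rows: Moves the arm, as the interface text tells. Its arguments: {"type":"object","properties":{"steps":{"type":"array","items":{"type":"object","properties":{"dp":{"type":"array","items":{"type":"number"}},"roll":{"type":"number"},"jaw":{"type":"number"}}}},"newtons":{"type":"number"}},"required":["steps"]}

```bash
mkdir -p pics; python3 - <<'E'
from plant import r
import cv2,pickle
d={}
for n in("scene","top"):
    c=r.capture(n);d[n]=c;cv2.imwrite(f"pics/{n}0.png",c["image"])
pickle.dump(d,open("c0.pkl","wb"))
s=r.get_state();print(s["time_s"],s["tcp_pos"],s["eef_rot"],s["gripper_width"])
E
```

```text
0.1 [ 0.25132586 -0.6260024   0.23971079] [ 1.79912310e+02 -7.76201954e-03 -1.58128397e+02] 0.08754480229482826
```

View pics/top0.png

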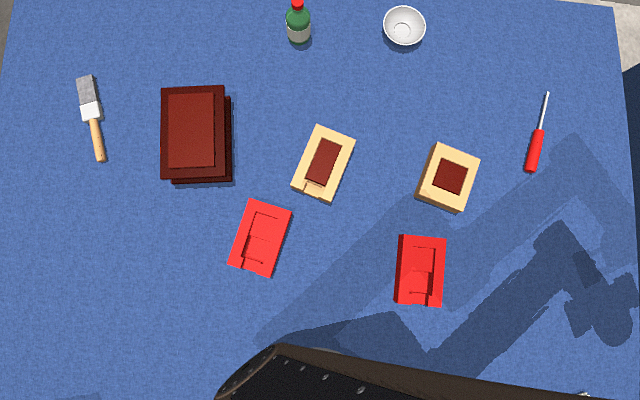

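View pics/scene0.png

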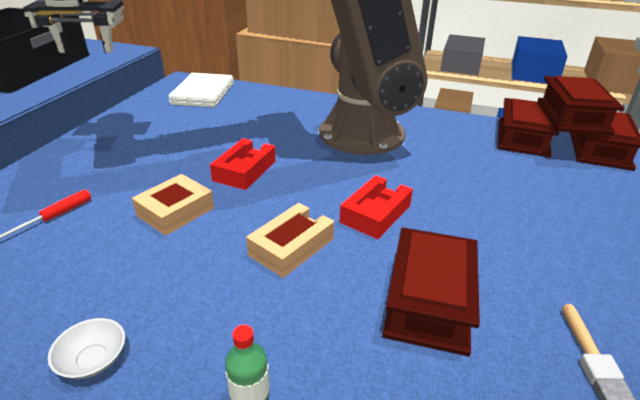

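The top view shows these candidates: the pale notched jig with the long panel (323,163), the red notched jigs (260,237) and (420,270), and the pale square block (448,177). The box lid is at (192,130). I choose the pale jig at (323,163), whose notch is at its lower end (~(314,188)). Next is a close crop to check this.

```bash
python3 - <<'E'
import cv2,pickle
d=pickle.load(open("c0.pkl","rb"));im=d["top"]["image"]
a=cv2.resize(im[115:210,285:365],None,fx=6,fy=6,interpolation=cv2.INTER_CUBIC)  #480x570
b=cv2.resize(im[75:195,150:240],None,fx=3.5,fy=3.5,interpolation=cv2.INTER_CUBIC) #315x420
import numpy as np
o=np.zeros((570,795,3),np.uint8);o[:,:480]=a;o[:420,480:]=b
cv2.imwrite("pics/crop.png",o)
E
```

```text
(no output)
```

View pics/crop.png

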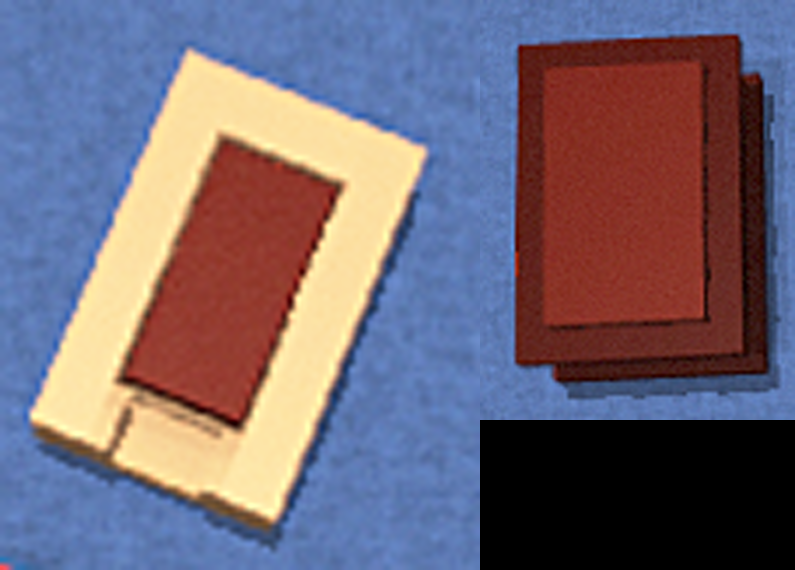

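The crop shows the pale jig with the dark long panel in it. The panel corners are at crop (222,135), (343,185), (240,428) and (120,380), and the notch is at the lower-left end. The lid field corners are at (543,67), (702,62), (706,322) and (546,326).

```bash
cat > h.py <<'E'
import cv2,numpy as np
def ray(c,px,z):
    px=np.array(px,float).reshape(-1,1,2)
    n=cv2.undistortPoints(px,np.array(c["K"]),np.array(c["dist"]).ravel()).reshape(-1,2)
    R=cv2.Rodrigues(np.array(c["rvec"],float))[0];t=np.array(c["tvec"],float).ravel()
    o=-R.T@t;d=np.c_[n,np.ones(len(n))]@R
    return o+d*((z-o[2])/d[:,2])[:,None]
def proj(c,P):
    return cv2.projectPoints(np.array(P,float).reshape(-1,3),np.array(c["rvec"],float),np.array(c["tvec"],float),np.array(c["K"]),np.array(c["dist"]).ravel())[0].reshape(-1,2)
E
python3 - <<'E'
import pickle
from h import *
c=pickle.load(open("c0.pkl","rb"))["top"]
def f(name,p,s,off,z):
    p=(np.array(p,float)+.5)/s-.5+off
    w=ray(c,p,z)
    e=np.linalg.norm(w-np.roll(w,-1,0),axis=1)
    # long axis: from last/third pair to first pair
    ax=(w[0]+w[1]-w[2]-w[3])/2
    print(name,w.mean(0).round(4),"edges",(e*1000).round(1),"yaw",np.degrees(np.arctan2(ax[1],ax[0])).round(2))
f("jig",[(190,48),(427,150),(274,523),(32,420)],6,(285,115),.044)
f("panel",[(222,135),(343,185),(240,428),(120,380)],6,(285,115),.044)
for z in(.08,.088,.072):f("lid",[(63,67),(222,62),(226,322),(66,326)],3.5,(150,75),z)
f("plate",[(37,45),(260,36),(263,355),(37,363)],3.5,(150,75),.072)
f("plate",[(37,45),(260,36),(263,355),(37,363)],3.5,(150,75),.08)
E
```

```text
jig [ 0.5042 -0.0067  0.044 ] edges [ 89.5 140.7  89.1 141.3] yaw -21.3
panel [ 0.5048 -0.0067  0.044 ] edges [45.2 92.1 44.  92.7] yaw -21.42
lid [0.5553 0.2569 0.08  ] edges [ 91.4 151.4  89.4 151.1] yaw 4.45
lid [0.553  0.2543 0.088 ] edges [ 90.4 149.7  88.4 149.4] yaw 4.45
lid [0.5577 0.2595 0.072 ] edges [ 92.4 153.1  90.4 152.8] yaw 4.45
plate [0.5551 0.2567 0.072 ] edges [129.9 187.6 127.3 187.3] yaw 3.92
plate [0.5528 0.2541 0.08  ] edges [128.5 185.6 125.9 185.3] yaw 3.92
```

```bash
cat >> h.py <<'E'
from scipy.spatial.transform import Rotation as Ro
J=np.array([.505,-.0067]);JY=-21.35
L=np.array([.5553,.2569]);LY=4.2
def jig(x,y,z,c=J,yaw=JY):
    a=np.radians(yaw);return [c[0]+x*np.cos(a)-y*np.sin(a),c[1]+x*np.sin(a)+y*np.cos(a),z]
def go(s,P,yaw):
    R=Ro.from_euler("xyz",s["eef_rot"],degrees=True)
    rel=(R.inv()*Ro.from_euler("xyz",[180,0,yaw],degrees=True)).as_rotvec()
    print("t",s["time_s"],"dp",(R.inv().apply(np.array(P)-s["tcp_pos"])*1000).round(1),"roll",rel.round(3))
E
python3 - <<'E'
from plant import r
from h import *
s=r.get_state();P=jig(-.0655,0,.13);print(P)
go(s,[.46,-.3,.22],-135);go(s,P,-111.35)
E
```

```text
[np.float64(0.443995011098099), np.float64(0.017146201565007003), 0.13]
t 0.1 dp [-315.1  224.8   20. ] roll [ 0.002  0.    -0.404]
t 0.1 dp [-418.4  524.9  110.5] roll [ 0.001  0.    -0.816]
```

Call:
send_rows --steps '[{"dp": [-50,36,3],"roll": -0.07,"jaw": 57},{"dp": [-100,72,6],"roll": -0.14,"jaw": 57},{"dp": [-150,107,10],"roll": -0.21,"jaw": 57},{"dp": [-200,143,13],"roll": -0.28,"jaw": 57},{"dp": [-250,178,16],"roll": -0.35,"jaw": 57}]' --newtons 10

```text
time_s: 0.72
tcp_pos: [0.4177, -0.3662, 0.2243]
eef_rot: [180.0, 0.0, -137.9]
contact_force: [1.2, -0.1, 0.1]
gripper_width: 0.0506
gripper_force: 0.0
```

```bash
python3 - <<'E'
from plant import r
from h import *
s=r.get_state();print(s["tcp_pos"],s["eef_rot"],s["joints"]);go(s,jig(-.0655,0,.13),-111.35)
E
```

```text
[ 0.41774702 -0.36617907  0.22429843] [ 1.79985608e+02  8.97903755e-05 -1.37943723e+02] [-2.10431234e+01  1.00138344e+01 -1.59373274e+01 -7.33027259e-03
 -6.40616328e+01 -2.68973930e+01]
t 0.725 dp [-276.3  267.    94.4] roll [ 0.     0.    -0.464]
```

Call:
send_rows --steps '[{"dp": [-36,35,8],"roll": -0.09,"jaw": 57},{"dp": [-73,70,16],"roll": -0.18,"jaw": 57},{"dp": [-110,106,24],"roll": -0.27,"jaw": 57},{"dp": [-147,142,32],"roll": -0.36,"jaw": 57},{"dp": [-184,178,40],"roll": -0.464,"jaw": 57}]'

```text
time_s: 1.35
tcp_pos: [0.4348, -0.1111, 0.1843]
eef_rot: [-180.0, 0.0, -111.3]
contact_force: [0.9, -0.6, -0.2]
gripper_width: 0.0501
gripper_force: 0.0
```

```bash
python3 - <<'E'
from plant import r
from h import *
s=r.get_state();print(s["tcp_pos"],s["eef_rot"]);go(s,jig(-.0655,0,.12),-111.35)
E
```

```text
[ 0.43479602 -0.11107243  0.18428543] [-1.79996555e+02  6.71227539e-03 -1.11304645e+02]
t 1.35 dp [-122.8   38.    64.3] roll [-0.     0.     0.001]
```

Call:
send_rows --steps '[{"dp": [-45,14,15],"roll": 0,"jaw": 57},{"dp": [-90,28,35],"roll": 0,"jaw": 57},{"dp": [-123,38,50],"roll": 0,"jaw": 57},{"dp": [-123,38,64],"roll": 0,"jaw": 57},{"dp": [-123,38,64],"roll": 0,"jaw": 57}]'

```text
time_s: 1.98
tcp_pos: [0.4438, 0.0153, 0.1195]
eef_rot: [179.9, -0.1, -111.5]
contact_force: [-0.2, 0.6, -0.3]
gripper_width: 0.0502
gripper_force: 0.0
```

```bash
python3 - <<'E'
from plant import r
from h import *
s=r.get_state();print(s["tcp_pos"],s["eef_rot"]);go(s,jig(-.0655,0,.06),-111.35)
c=r.capture("wrist");im=c["image"].copy()
for P in [jig(*q,.044) for q in [(.07,.045),(.07,-.045),(-.07,-.045),(-.07,.045),(.045,.022),(.045,-.022),(-.045,-.022),(-.045,.022),(-.03,0)]]:
    u=proj(c,P)[0]
    if abs(u).max()<2000: cv2.circle(im,tuple(int(v) for v in u.round()),3,(0,255,0),1)
cv2.imwrite("pics/w1.png",im)
E
```

```text
[0.44381055 0.01529478 0.11951908] [ 1.79885477e+02 -1.10474578e-01 -1.11460684e+02]
t 1.975 dp [-1.9  0.4 59.5] roll [ 0.002 -0.002 -0.002]
```

View pics/w1.png

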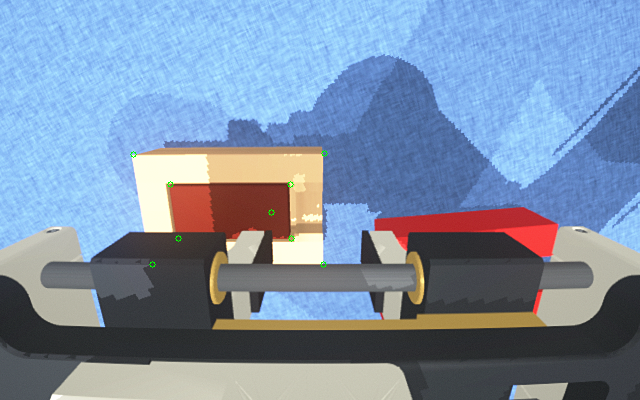

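The wrist view shows the projected jig and panel corners lying on the real edges ((133,154), (323,153), (170,184), (290,184)), so the pose is confirmed. The left finger is over the notch end of the panel. I still need to check the right finger's clearance to the red jig (375,218).

```bash
python3 - <<'E'
import pickle
from h import *
c=pickle.load(open("c0.pkl","rb"))["top"]
w=ray(c,[(251,198),(292,211),(270,277),(228,265)],.044)[:,:2]
a=np.radians(JY);R=np.array([[np.cos(a),np.sin(a)],[-np.sin(a),np.cos(a)]])
print(((w-J)@R.T*1000).round())
E
```

```text
[[-126.  106.]
 [-119.   19.]
 [-257.    9.]
 [-267.   95.]]
```

Call:
send_rows --steps '[{"dp": [-2,-4,0],"roll": 0,"jaw": 47},{"dp": [-2,-4,20],"roll": 0,"jaw": 47},{"dp": [-2,-4,40],"roll": 0,"jaw": 47},{"dp": [-2,-4,55],"roll": 0,"jaw": 47},{"dp": [-2,-4,60],"roll": 0,"jaw": 47}]'

```text
time_s: 2.65
tcp_pos: [0.4494, 0.0154, 0.0603]
eef_rot: [180.0, -0.0, -111.6]
contact_force: [0.4, 0.3, 0.5]
gripper_width: 0.041
gripper_force: 0.0
```

Call:
send_rows --steps '[{"dp": [0,0,3],"roll": 0,"jaw": 47},{"dp": [0,0,6],"roll": 0,"jaw": 47},{"dp": [0,0,9],"roll": 0,"jaw": 47}]'

```text
time_s: 3.02
tcp_pos: [0.4496, 0.0162, 0.0518]
eef_rot: [-180.0, 0.0, -111.5]
contact_force: [-0.1, 0.4, -0.0]
gripper_width: 0.0412
gripper_force: 0.0
```

Call:
send_rows --steps '[{"dp": [0,0,3],"roll": 0,"jaw": 47},{"dp": [0,0,6],"roll": 0,"jaw": 47},{"dp": [0,0,8],"roll": 0,"jaw": 47},{"dp": [0,0,9],"roll": 0,"jaw": 47},{"dp": [0,0,9],"roll": 0,"jaw": 47}]'

```text
time_s: 3.65
tcp_pos: [0.4495, 0.0161, 0.0436]
eef_rot: [-180.0, 0.0, -111.5]
contact_force: [-5.7, 0.2, 16.4]
gripper_width: 0.0412
gripper_force: 8.5
```

```bash
python3 - <<'E'
from plant import r
from h import *
c=r.capture("scene");cv2.imwrite("pics/s2.png",cv2.resize(c["image"][130:290,220:440],None,fx=3.5,fy=3.5,interpolation=cv2.INTER_CUBIC))
E
```

```text
(no output)
```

View pics/s2.png

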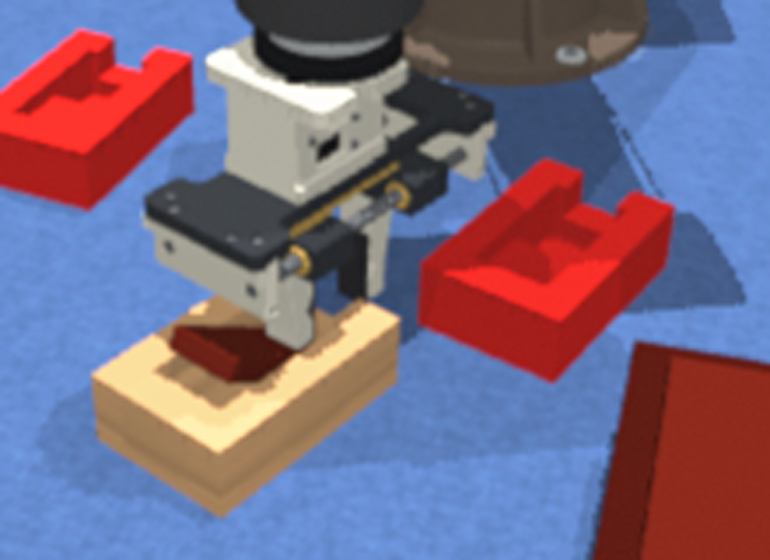

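The panel is tipped, with its raised end at crop (205,350). I retract straight up.

Call:
send_rows --steps '[{"dp": [0,0,-20],"roll": 0,"jaw": 47},{"dp": [0,0,-60],"roll": 0,"jaw": 47},{"dp": [0,0,-100],"roll": 0,"jaw": 47},{"dp": [0,0,-100],"roll": -0.18,"jaw": 70},{"dp": [0,0,-100],"roll": -0.36,"jaw": 70}]'

```text
time_s: 4.32
tcp_pos: [0.4494, 0.0162, 0.1432]
eef_rot: [-179.9, 0.0, -90.5]
contact_force: [-1.5, 0.0, -0.2]
gripper_width: 0.0561
gripper_force: 0.0
```

```bash
python3 - <<'E'
from plant import r
from h import *
s=r.get_state();print(s["joints"]);go(s,jig(.03,0,.13),-21.35)
E
```

```text
[ 2.73081324e+01  4.35480724e+00 -3.45934635e+01 -7.97266769e-03
 -5.09606766e+01 -2.78297698e+01]
t 4.325 dp [ 33.1 -83.8  13.3] roll [-0.002 -0.    -1.207]
```

Call:
send_rows --steps '[{"dp": [7,-17,0],"roll": -0.18,"jaw": 70},{"dp": [14,-34,0],"roll": -0.36,"jaw": 70},{"dp": [21,-51,0],"roll": -0.54,"jaw": 70},{"dp": [28,-68,0],"roll": -0.72,"jaw": 70},{"dp": [33,-84,0],"roll": -0.9,"jaw": 70}]'

```text
time_s: 4.95
tcp_pos: [0.5332, -0.0185, 0.1423]
eef_rot: [180.0, 0.0, -39.0]
contact_force: [0.4, -0.2, 0.2]
gripper_width: 0.0617
gripper_force: 0.0
```

Call:
send_rows --steps '[{"dp": [0,0,0],"roll": -0.15,"jaw": 70},{"dp": [0,0,0],"roll": -0.307,"jaw": 70},{"dp": [0,0,0],"roll": -0.307,"jaw": 70}]'

```text
time_s: 5.32
tcp_pos: [0.5326, -0.0182, 0.1423]
eef_rot: [180.0, 0.0, -21.8]
contact_force: [-0.2, 0.4, -0.9]
gripper_width: 0.0613
gripper_force: 0.0
```

```bash
python3 - <<'E'
from plant import r
from h import *
s=r.get_state();go(s,jig(.03,0,.0605),-21.35)
c=r.capture("wrist");cv2.imwrite("pics/w2.png",c["image"])
for q in [(.039,.022,.0525),(.039,-.022,.0525),(.032,.022,.0646),(.032,-.022,.0646)]: print(q,proj(c,jig(*q)).round())
E
```

```text
t 5.325 dp [ 0.1 -0.7 81.8] roll [ 0.     0.    -0.007]
(0.039, 0.022, 0.0525) [[289. 194.]]
(0.039, -0.022, 0.0525) [[344. 194.]]
(0.032, 0.022, 0.0646) [[288. 207.]]
(0.032, -0.022, 0.0646) [[345. 207.]]
```

View pics/w2.png

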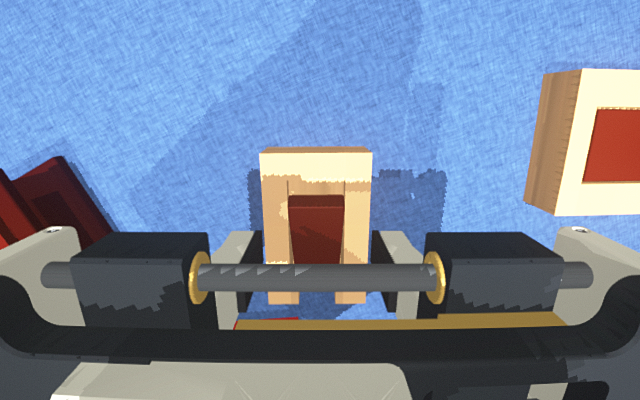

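The panel's raised end is at (289–344, 195–207), as predicted, and centred between the fingers. I descend, then grip.

Call:
send_rows --steps '[{"dp": [0,-0.7,25],"roll": 0,"jaw": 70},{"dp": [0,-0.7,50],"roll": 0,"jaw": 70},{"dp": [0,-0.7,72],"roll": 0,"jaw": 70},{"dp": [0,-0.7,81],"roll": 0,"jaw": 70},{"dp": [0,-0.7,81],"roll": 0,"jaw": 70}]'

```text
time_s: 6.0
tcp_pos: [0.5328, -0.0176, 0.0613]
eef_rot: [180.0, 0.0, -21.8]
contact_force: [0.6, 0.8, 0.2]
gripper_width: 0.0613
gripper_force: 0.0
```

Call:
send_rows --steps '[{"dp": [0,0,0],"roll": 0,"jaw": 40},{"dp": [0,0,0],"roll": 0,"jaw": 40},{"dp": [0,0,0],"roll": 0,"jaw": 40},{"dp": [0,0,0],"roll": 0,"jaw": 40},{"dp": [0,0,0],"roll": 0,"jaw": 40}]' --newtons 15

```text
time_s: 6.62
tcp_pos: [0.5334, -0.0174, 0.0619]
eef_rot: [-180.0, -0.0, -21.7]
contact_force: [0.2, 0.6, 2.1]
gripper_width: 0.044
gripper_force: 15.0
```

Call:
send_rows --steps '[{"dp": [0,0,-15],"roll": 0,"jaw": 40},{"dp": [0,0,-45],"roll": 0,"jaw": 40},{"dp": [0,0,-80],"roll": 0,"jaw": 40},{"dp": [0,0,-115],"roll": 0,"jaw": 40},{"dp": [0,0,-140],"roll": 0,"jaw": 40}]'

```text
time_s: 7.25
tcp_pos: [0.5331, -0.0176, 0.2042]
eef_rot: [-179.9, -0.1, -21.7]
contact_force: [0.4, -0.3, -1.5]
gripper_width: 0.0438
gripper_force: 15.0
```

```bash
python3 - <<'E'
from plant import r
from h import *
s=r.get_state();print(s["gripper_width"],s["tcp_pos"]);go(s,jig(.028,0,.19,L,LY),LY)
c=r.capture("scene");cv2.imwrite("pics/s3.png",cv2.resize(c["image"][90:290,220:500],None,fx=2.8,fy=2.8,interpolation=cv2.INTER_CUBIC))
E
```

```text
0.04381831699098978 [ 0.53310316 -0.01755369  0.20417513]
t 7.25 dp [ -55.7 -275.4   14.4] roll [-0.001 -0.002 -0.452]
```

View pics/s3.png

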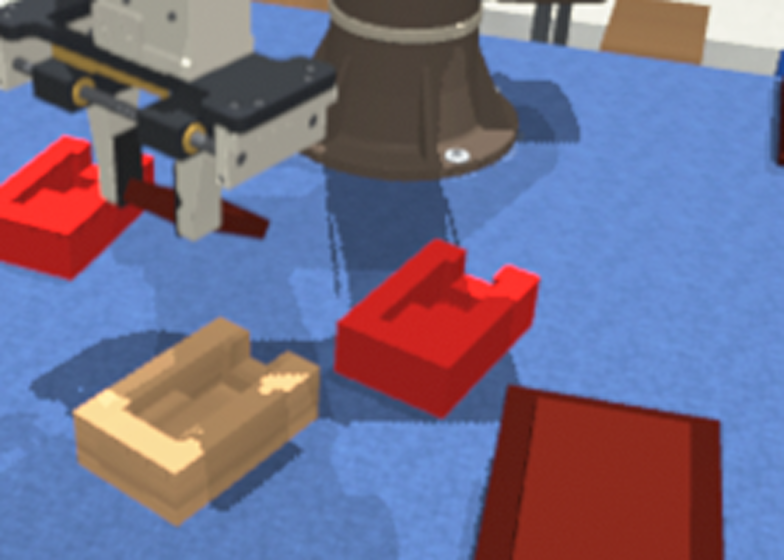

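The panel is held, still tilted, with its free end pointing back towards the robot. The jig is empty. I carry the panel to the lid.

Call:
send_rows --steps '[{"dp": [-11,-50,0],"roll": -0.09,"jaw": 40},{"dp": [-22,-105,0],"roll": -0.18,"jaw": 40},{"dp": [-33,-165,0],"roll": -0.27,"jaw": 40},{"dp": [-45,-220,0],"roll": -0.36,"jaw": 40},{"dp": [-56,-275,0],"roll": -0.45,"jaw": 40}]'

```text
time_s: 7.92
tcp_pos: [0.5825, 0.2604, 0.2023]
eef_rot: [-180.0, -0.0, 4.3]
contact_force: [0.1, -1.5, -0.0]
gripper_width: 0.0438
gripper_force: 15.0
```

Call:
send_rows --steps '[{"dp": [0,0,0],"roll": 0,"jaw": 40},{"dp": [0,0,0],"roll": 0,"jaw": 40}]'

```text
time_s: 8.18
tcp_pos: [0.5822, 0.2587, 0.2016]
eef_rot: [180.0, 0.0, 4.1]
contact_force: [-1.1, -0.4, -0.7]
gripper_width: 0.0438
gripper_force: 15.0
```

```bash
python3 - <<'E'
from plant import r
from h import *
s=r.get_state();print(s["gripper_width"],s["tcp_pos"],s["eef_rot"]);go(s,jig(.026,0,.14,L,LY),LY)
c=r.capture("wrist");im=c["image"].copy()
for q in [(.075,.045),(.075,-.045)]:
    u=proj(c,jig(*q,.08,L,LY))[0];cv2.circle(im,tuple(int(v) for v in u.round()),3,(0,255,0),1)
o=np.vstack([im[:270],cv2.resize(r.capture("scene")["image"][100:320,320:520],(640,704))[:320]])
cv2.imwrite("pics/w3.png",o)
E
```

```text
0.04378634496026991 [0.5821865  0.25866597 0.20156853] [1.79971725e+02 4.60431997e-02 4.09516373e+00]
t 8.175 dp [-0.9 -0.2 61.6] roll [ 0.     0.001 -0.002]
```

View pics/w3.png

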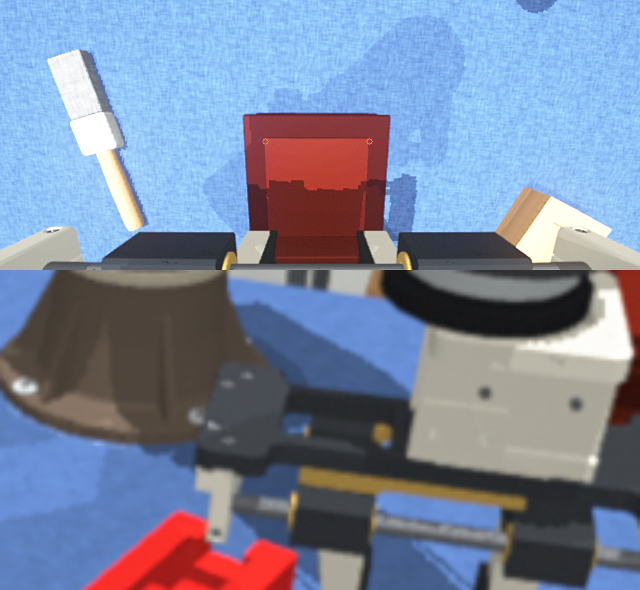

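The wrist view has the field's far corners at (264,138) and (368,137), against predicted (265,141) and (369,141). That puts the lid within about 2–3 mm, so I shift 1.5 mm outward and lower until the low end is just about to touch.

Call:
send_rows --steps '[{"dp": [0,0,20],"roll": 0,"jaw": 40},{"dp": [0,0,45],"roll": 0,"jaw": 40},{"dp": [0,0,60],"roll": 0,"jaw": 40},{"dp": [0,0,64],"roll": 0,"jaw": 40},{"dp": [0,0,66],"roll": 0,"jaw": 40}]'

```text
time_s: 8.9
tcp_pos: [0.5831, 0.2586, 0.1361]
eef_rot: [-180.0, -0.0, 4.1]
contact_force: [-0.4, 1.0, -0.8]
gripper_width: 0.0437
gripper_force: 15.0
```

Call:
send_rows --steps '[{"dp": [1,0,3],"roll": 0,"jaw": 40},{"dp": [3,0,6],"roll": 0,"jaw": 40},{"dp": [4,0,9],"roll": 0,"jaw": 40},{"dp": [5,0,12],"roll": 0,"jaw": 40},{"dp": [6,0,14],"roll": 0,"jaw": 40}]' --newtons 6

```text
time_s: 9.52
tcp_pos: [0.5888, 0.2592, 0.1214]
eef_rot: [-180.0, -0.0, 4.1]
contact_force: [1.1, 0.6, 0.2]
gripper_width: 0.0438
gripper_force: 6.0
```

Call:
send_rows --steps '[{"dp": [2,0,5],"roll": 0,"jaw": 40},{"dp": [4,0,10],"roll": 0,"jaw": 40},{"dp": [5,0,15],"roll": 0,"jaw": 40},{"dp": [6,0,19],"roll": 0,"jaw": 40},{"dp": [6,0,22],"roll": 0,"jaw": 40}]'

```text
time_s: 10.15
tcp_pos: [0.5946, 0.2595, 0.0991]
eef_rot: [180.0, 0.0, 4.1]
contact_force: [0.1, -0.0, 0.0]
gripper_width: 0.0438
gripper_force: 6.0
```

Call:
send_rows --steps '[{"dp": [0,0,1],"roll": 0,"jaw": 40},{"dp": [0,0,2],"roll": 0,"jaw": 40},{"dp": [0,0,2],"roll": 0,"jaw": 40}]'

```text
time_s: 10.52
tcp_pos: [0.5946, 0.2595, 0.0976]
eef_rot: [180.0, -0.0, 4.1]
contact_force: [1.1, 0.1, 0.3]
gripper_width: 0.0437
gripper_force: 6.0
```

```bash
python3 - <<'E'
from plant import r
from h import *
a=r.capture("scene")["image"][170:350,370:500];b=r.capture("top")["image"][75:195,150:240]
cv2.imwrite("pics/s4.png",np.hstack([cv2.resize(a,(400,554)),cv2.resize(b,(399,532))if 0 else cv2.resize(b,(399,554))]))
E
```

```text
(no output)
```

View pics/s4.png

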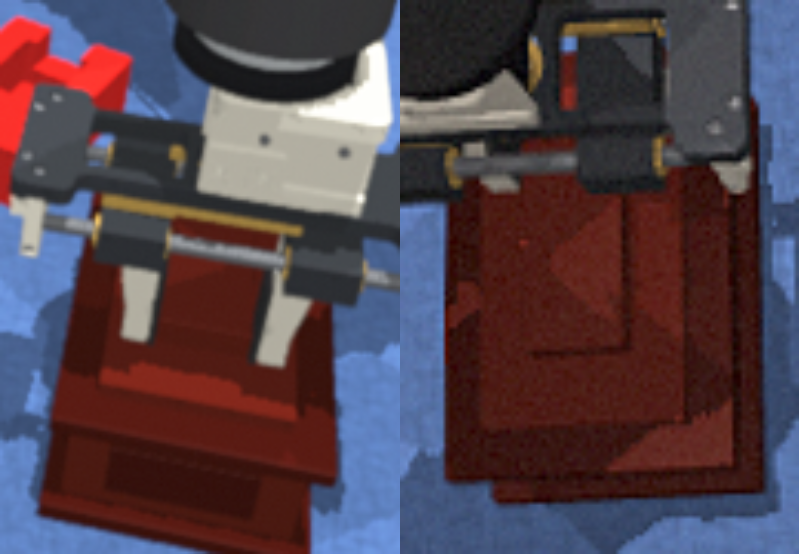

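The panel lies nearly flat between the fingers, with its near end at top-crop (530–628, 350). I release and rise.

Call:
send_rows --steps '[{"dp": [0,0,0],"roll": 0,"jaw": 65},{"dp": [0,0,0],"roll": 0,"jaw": 65},{"dp": [0,0,0],"roll": 0,"jaw": 65},{"dp": [0,0,-10],"roll": 0,"jaw": 65},{"dp": [0,0,-50],"roll": 0,"jaw": 65}]'

```text
time_s: 11.25
tcp_pos: [0.5934, 0.2587, 0.1462]
eef_rot: [179.9, 0.2, 4.1]
contact_force: [0.0, 0.6, 0.7]
gripper_width: 0.0568
gripper_force: 0.0
```

Call:
send_rows --steps '[{"dp": [0,50,-30],"roll": 0,"jaw": 65},{"dp": [0,110,-50],"roll": 0,"jaw": 65},{"dp": [0,170,-50],"roll": 0,"jaw": 65},{"dp": [0,220,-50],"roll": 0,"jaw": 65},{"dp": [0,220,-50],"roll": 0,"jaw": 65}]'

```text
time_s: 11.88
tcp_pos: [0.6102, 0.0369, 0.1986]
eef_rot: [180.0, -0.0, 3.9]
contact_force: [-0.4, 0.4, -0.6]
gripper_width: 0.0569
gripper_force: 0.0
```

```bash
python3 - <<'E'
from plant import r
from h import *
import pickle
c=r.capture("top");pickle.dump(c,open("c1.pkl","wb"))
a=r.capture("scene")["image"][210:350,370:500];b=c["image"][75:195,150:240]
b=cv2.convertScaleAbs(b,alpha=1.5)
cv2.imwrite("pics/s5.png",np.hstack([cv2.resize(b,(450,600),interpolation=cv2.INTER_CUBIC),cv2.resize(a,(350,600))]))
E
```

```text
(no output)
```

View pics/s5.png

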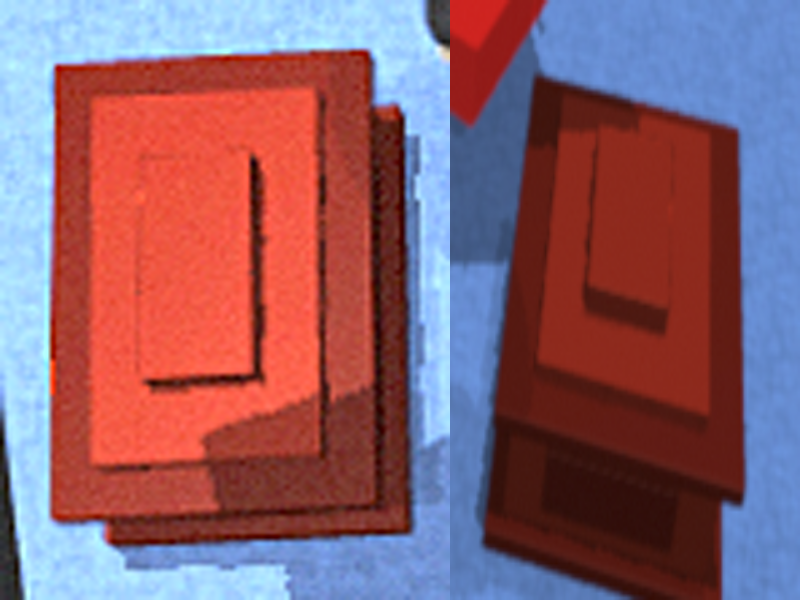

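The top crop shows the panel lying flat on the field, with corners at (138,157), (250,152), (254,377) and (143,382). The field corners are at (90,95), (319,87), (321,457) and (91,466). I check the offset.

```bash
python3 - <<'E'
from h import *
import pickle
c=pickle.load(open("c1.pkl","rb"))
def f(p,z):
    w=ray(c,(np.array(p,float)+.5)/5-.5+(150,75),z);ax=w[0]+w[1]-w[2]-w[3]
    return w.mean(0)[:2],np.degrees(np.arctan2(ax[1],ax[0])),np.linalg.norm(w-np.roll(w,-1,0),axis=1)
P=f([(138,157),(250,152),(254,377),(143,382)],.094);F=f([(90,95),(319,87),(321,457),(91,466)],.08)
print(P,F);a=np.radians(F[1]);d=P[0]-F[0];print("lid-frame off mm",1000*np.array([d@[np.cos(a),np.sin(a)],d@[-np.sin(a),np.cos(a)]]))
E
```

```text
(array([0.55466873, 0.25630231]), np.float64(4.868029685471983), array([0.04395615, 0.09008496, 0.04281737, 0.09018813])) (array([0.55592541, 0.25737894]), np.float64(3.9307100408781563), array([0.09213417, 0.15078809, 0.08996859, 0.15142064]))
lid-frame off mm [-1.32751993 -0.98795845]
```

The panel is within 1.5 mm and 1° of the field's centre and axis, and the arm is clear.

```bash
python3 -c "
from plant import r
print(r.close_job())"
```

```text
the job is handed in; nothing more can be done
None
```

The long panel was tipped by pressing its notch end, gripped by the raised end and laid flat on the lid, about 1.7 mm and 1° off centre; the square panel was not touched, and the job was handed in at about 12 s.

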